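Zero the turns counter and start the winder from its hand console

ROBOT

A 6-joint arm with a two-finger parallel gripper is mounted at the origin on a cart in front of the work surface, level with it; the furniture and walls round the work are solid. World frame = base frame: x ahead of the robot, y to its left, z up, the work surface at z = 0. Lengths are in mm, angles in rad, forces in N, time in s.
With the tool pointing down it reaches from about 275 to 750 mm from the base axis. Payload 10.2 kg.
Tool frame: the origin (TCP) lies between the finger pads; the fingertips stand 22 mm ahead of it and the grasp point (between the pads) lies 3 mm ahead of it (ctrl.nose_length is the distance from the TCP to the fingertips, in mm); z points along the fingers, y is the line along which they close (so a half turn about z gives the same grasp; the last joint's range is limited). The gripper opens to 85 mm and grips with 20 to 120 N. Pads are 22 mm wide; open, the fingers measure 114 mm over their backs; the gripper's body (76 mm by 85 mm) begins 54 mm behind the grasp point. The pads swing forward as they close: fully open they stand 13 mm farther back than shut.
Start: joints at [1.059, 0.313, 1.498, -0, 1.331, -0.223], TCP at [149.534, 503.26, 253.294] pointing down, gripper open.
Joint ranges: [-2.94, 2.94], [-0.97, 2.17], [0.19, 2.56], [-1.23, 4.37], [0.02, 3.11], [-2.88, 2.88]. Speed limits (rad/s): [2.39, 2.39, 3.01, 3.14, 3.14, 3.14].

INTERFACE

Orientations are given as a unit quaternion [w, x, y, z].
In Python, from rig import sense, imaging, ctrl gives the robot as it stands. The module is installed in compiled form; this text tells all that it offers.
- The arm moves only by the tool apply_moves, never from a script. Its argument "commands" is a list of rows, each a list of 5 numbers: the gripper command: -1 is fully open, 1 is shut, values between are in proportion, then the shift along the tool's x, y, z in mm, then the turn about the tool's z in degrees. A call has 1 to 20 rows; each row shifts and turns the commanded pose from where the row before left it, along the tool's axes as they then stand; what a row does not reach is not made up. A row lasts 1/8 s, in which the tool goes at most 62.5 mm and 10.7 degrees, less where a joint would pass 70% of its speed; a pose out of reach is approached as far as the arm can. A call is refused whole if a number of a shift passes 62.5 or a number of a turn 10.7, either way. A call with a gripper value outside its range is refused whole. The fingers move at their own pace and stop on an object; "newtons" is the grip in N (left out, the last holds). Time passes only in rows, so rows that do not move let the fingers close. It gives the time, the measured TCP pose, the force, the opening and the grip force at its end, in the units of the state.
- sense(): the state, without advancing time (a new reading comes with each control period).
- imaging.capture(name): name is "scene" or "top" or "wrist"; returns the picture (420x560x3 uint8, blue, green, red); there is no depth.
- imaging.calibration(name): a dict with "camera_matrix" (3x3 intrinsics, pixels), "world_to_cam" (4x4, takes a point from world to camera coordinates). Camera axes: x right, y up, looking along -z (the intrinsics and any distortion apply to the point x, -y, -z); pixel columns grow to the right and rows downward; lengths in mm; the calibration is good to about 2 mm. A picture is of the moment at which its call begins: read the wrist's pose just before it. calibration takes no time and is no camera call; for the wrist camera it gives the pose at the moment of the call.
- ctrl.finish_job(): hands the job in; it is judged then, once.
The state is a dict: "time_s": time; "joints": joint angles; "dq": joint speeds; "tau": joint torques, N m; "eef_pos": TCP position; "ee_rot": TCP orientation; "force": force on the tool from outside, world axes, zero at the start; "wrist_torque": the same for the moment, N m; "grip_width": opening from 0.0 (shut) to 1.0 (fully open); "grip_force": force on a finger pad.
Only numpy, scipy, OpenCV 4.12 (cv2) and the standard library are available. Lean on these libraries where they do the work, as an engineer would, in place of code of your own. Each camera call takes 0.05 s, during which the arm holds its last target. There are 200 camera calls.

TASK

On the grey hand console lying on the table, zero the turns counter by pressing the yellow dome key, let it come back up, then start the winder by pressing the green dome key and let that come up too. Press each key straight down just until it clicks under the finger and no further, never on down to its end stop. Leave the red key alone.

Things in the scene. Friction and masses are not known exactly. Their poses are not given: they have to be found in the camera images.
- console: Grey hand console, fixed flat on the table: 130 (x) by 260 (y) by 36 mm high, origin at the centre of its underside. On its dark top a row of three like dome keys, yellow, green and red in any order, 75 mm apart along its y axis (15 mm towards -x of its centre); behind the row a dark counter window.
- yellow_key_top (a point): Centre of the top of the yellow key, a round cap 39 mm across, 55 mm above the table at rest, 15 mm above its metal bezel; the point sinks with the key. It goes straight down, 12 mm to its end stop, and springs back. Its push grows from 1 N to 4 N at 3.5 mm, then it clicks: the force drops (click made from 4.5 mm), least at 7 mm (1.5 N), then climbs past 5 N before 9 mm; 10 mm is too far.
- green_key_top (a point): Centre of the top of the green key; same size, height, travel and click as the yellow one. A key is best pressed on its middle with closed fingers, slowly, to about 6 mm down.
- red_key_top (a point): Centre of the top of the red key; same size, height, travel and click as the yellow one. Not to be pressed.

How it is judged:
By the outcome, as a careful person would: the job done as asked, in the order asked, and still so for the second after the job is handed in, with the robot touching nothing.
It also fails if it takes over 35 s, if anything falls off the work surface, if the arm or the gripper's body presses on something with over 40 N, if the wrist force passes 120 N, or if a joint passes its speed limit or range.

## Working session

There is one attempt and no reset: what is moved stays moved. The work goes in short steps, Python scripts to look and compute and a tool call to move; the robot and the scene stay as the last step left them, time stands still between calls to the robot, and variables do not carry over. Pictures are saved under pics/ and viewed, at most 10 in all, crops included, and the job is handed in when it is done.

Besides the shell and the picture viewer there is one more tool, called after "Call:" as name(argument=value, ...), one argument or row to a line, values as JSON. apply_moves: Moves the arm, as the interface text tells. Its arguments: {"type":"object","properties":{"commands":{"type":"array","items":{"type":"array","items":{"type":"number"}}},"newtons":{"type":"number"}},"required":["commands"]}

```bash
mkdir -p pics; cat > h.py <<'E'
import cv2, numpy as np
from rig import sense, imaging, ctrl
def ray(cal,u,v,z):
    K=np.array(cal["camera_matrix"]);T=np.array(cal["world_to_cam"])
    d=np.linalg.inv(K)@[u,v,1]; d=np.array([d[0],-d[1],-d[2]])
    R=T[:3,:3];c=-R.T@T[:3,3];d=R.T@d
    return c+d*(z-c[2])/d[2]
R={"yellow":((20,110,80),(35,255,255)),"green":((45,80,50),(85,255,255)),"red":((172,120,60),(180,255,255))}
def blobs(img,name):
    lo,hi=R[name];h=cv2.cvtColor(img,cv2.COLOR_BGR2HSV)
    n,l,s,c=cv2.connectedComponentsWithStats(cv2.inRange(h,lo,hi))
    return [(s[i].tolist(),c[i].round(1).tolist()) for i in range(1,n) if s[i][4]>40]
E
python3 - <<'E'
from h import *
print(sense())
ims=[]
for n in("top","scene","wrist"):
    cal=imaging.calibration(n);im=imaging.capture(n);ims.append(im)
    if n!="wrist": print(n,[k for k in cal])
    for k in R:
        for s,c in blobs(im,k): print(n,k,s,c,ray(cal,*c,52).round(1))
cv2.imwrite("pics/a.png",cv2.resize(np.vstack([np.hstack(ims[:2]),np.hstack([ims[2],ims[2]*0])]),(800,600)))
E
```

```text
{'time_s': 0.0, 'joints': array([ 1.05858857e+00,  3.13426020e-01,  1.49843996e+00, -1.63010373e-05,
        1.33098217e+00, -2.23389367e-01]), 'dq': array([ 0.00018499,  0.00058474,  0.00108142,  0.00026402, -0.00220668,
       -0.0022048 ]), 'tau': array([ 5.27692373e-04, -4.12269580e+01, -2.59740365e+01, -2.09141963e-04,
        4.21415549e-03,  1.01015269e-05]), 'eef_pos': array([149.42562248, 503.04813739, 252.74623969]), 'ee_rot': array([-2.18328474e-04,  1.43905850e-01,  9.89591184e-01, -5.88613128e-04]), 'force': array([ 0.38317925, -0.3202445 , -0.91364245]), 'wrist_torque': array([-0.01933578, -0.0491433 ,  0.00659522]), 'grip_force': 0.0, 'grip_width': 0.9996612989145799}
top ['camera_matrix', 'world_to_cam']
top yellow [370, 47, 61, 75, 497] [395.6, 93.3] [ 766.7 -176.    52. ]
top yellow [142, 51, 12, 5, 47] [147.1, 52.9] [838.8 284.3  52. ]
top yellow [343, 230, 21, 21, 348] [353.2, 240.0] [495.3 -97.3  52. ]
top green [106, 2, 19, 5, 68] [115.2, 4.0] [934.4 348.7  52. ]
top green [262, 251, 20, 21, 327] [271.9, 260.8] [456.6  46.3  52. ]
top green [0, 355, 150, 65, 659
[... 1742 characters left out ...]
2.1 479.2  52. ]
wrist green [264, 57, 32, 25, 256] [276.1, 67.8] [ 48.8 530.7  52. ]
wrist green [246, 66, 7, 14, 68] [248.8, 71.9] [ 45.1 506.   52. ]
wrist green [171, 72, 30, 36, 452] [185.0, 90.5] [ 43.4 444.8  52. ]
wrist green [271, 106, 9, 9, 42] [275.0, 109.6] [ 83.2 519.3  52. ]
wrist green [538, 135, 8, 8, 44] [541.6, 138.0] [181.7 757.8  52. ]
wrist green [509, 182, 11, 13, 54] [513.6, 187.7] [225. 729.  52.]
wrist green [183, 270, 14, 10, 50] [189.2, 273.9] [224.3 377.2  52. ]
wrist green [0, 306, 16, 32, 327] [5.4, 323.7] [225.1 144.4  52. ]
wrist green [344, 347, 16, 11, 126] [351.2, 352.4] [382.7 526.4  52. ]
wrist red [84, 401, 32, 19, 414] [100.6, 412.0] [385.1 188.1  52. ]
```

View pics/a.png

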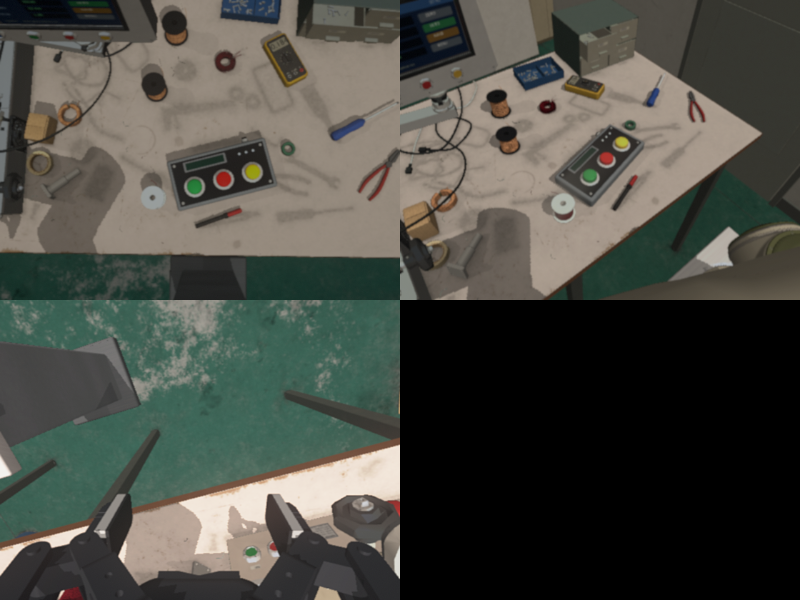

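The pictures show the console with green, red and yellow keys in a row. In the top view, green is at (272,261) and yellow at (353,240). Both views agree to 2 mm, and the green–yellow distance of 149 mm matches the 150 mm given. Next I move above yellow with the fingers shut.

Call:
apply_moves(
  commands=[
    [1,-36,-34,0,0],
    [1,-36,-34,0,0],
    [1,-36,-34,0,0],
    [1,-36,-34,0,0],
    [1,-36,-34,0,0],
    [1,-36,-34,0,0],
    [1,-36,-34,0,0],
    [1,-36,-34,0,0],
    [1,-36,-34,0,0],
    [1,-36,-34,0,0],
    [1,-36,-34,0,0],
    [1,-36,-34,0,0],
    [1,-36,-34,0,0],
    [1,-36,-34,0,0],
    [1,0,0,30,0],
    [1,0,0,30,0],
    [1,0,0,30,0],
    [1,0,0,0,0],
    [1,0,0,0,0],
  ],
  newtons=20,
)

```text
time_s: 2.52
eef_pos: [497.6, -96.8, 164.4]
ee_rot: [0.001, 0.144, 0.99, -0.0]
force: [0.2, 0.3, 0.6]
grip_width: 0.001
grip_force: 0.0
```

```bash
python3 - <<'E'
from h import *
s=sense();print(s['time_s'],s['eef_pos'],s['ee_rot'],s['force'],s['joints'],s['grip_width'],ctrl.nose_length)
cal=imaging.calibration("wrist");im=imaging.capture("wrist")
for k in R:
    for b,c in blobs(im,k): print(k,b,c,ray(cal,*c,52).round(1))
cv2.imwrite("pics/b.png",im)
E
```

```text
2.525 [497.58100618 -96.75204695 164.43417077] [ 7.34236586e-04  1.43870268e-01  9.89596262e-01 -2.12586673e-04] [0.19302528 0.31235663 0.55944475] [-4.23542298e-01  3.62707618e-01  1.67547049e+00 -4.55313952e-06
  1.10188576e+00 -1.70559395e+00] 0.0005180943960891703 22.0
yellow [251, 180, 50, 51, 1976] [275.6, 205.3] [493.6 -97.8  52. ]
green [430, 69, 64, 58, 2870] [461.6, 97.3] [455.7  44.   52. ]
green [439, 146, 55, 30, 401] [471.4, 160.0] [500.7  46.1  52. ]
red [539, 0, 21, 18, 132] [552.4, 8.4] [418.8 103.6  52. ]
red [546, 12, 9, 19, 58] [550.4, 20.5] [425.4 102.2  52. ]
```

View pics/b.png

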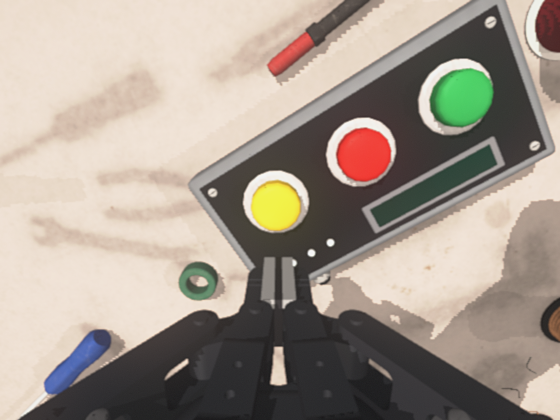

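The yellow key is at (276,205) in the wrist view, which puts it at about (494,-97). That agrees with the other cameras. I descend to just above it, with a 3 mm correction.

Call:
apply_moves(
  commands=[
    [1,2.7,-1.3,20,0],
    [1,0,0,25,0],
    [1,0,0,25,0],
    [1,0,0,11,0],
    [1,0,0,0,0],
    [1,0,0,0,0],
    [1,0,0,0,0],
  ],
)

```text
time_s: 3.45
eef_pos: [494.5, -97.2, 83.1]
ee_rot: [0.001, 0.144, 0.99, -0.0]
force: [0.1, 0.3, -1.2]
grip_width: 0.002
grip_force: 0.0
```

Call:
apply_moves(
  commands=[
    [1,0,0,3,0],
    [1,0,0,2,0],
    [1,0,0,1,0],
    [1,0,0,1,0],
    [1,0,0,1,0],
    [1,0,0,0,0],
    [1,0,0,0,0],
  ],
)

```text
time_s: 4.32
eef_pos: [494.1, -97.1, 74.4]
ee_rot: [0.0, 0.144, 0.99, -0.0]
force: [-1.4, 0.9, 3.7]
grip_width: 0.0
grip_force: 1.8
```

Call:
apply_moves(
  commands=[
    [1,0,0,1,0],
    [1,0,0,0,0],
    [1,0,0,0,0],
  ],
)

```text
time_s: 4.7
eef_pos: [494.1, -97.0, 73.3]
ee_rot: [-0.0, 0.144, 0.99, 0.0]
force: [-1.5, -0.3, 3.6]
grip_width: -0.001
grip_force: 1.8
```

Call:
apply_moves(
  commands=[
    [1,0,0,1,0],
    [1,0,0,0,0],
    [1,0,0,0,0],
  ],
)

```text
time_s: 5.08
eef_pos: [494.1, -97.0, 72.3]
ee_rot: [-0.0, 0.144, 0.99, -0.0]
force: [-1.7, -0.1, 2.9]
grip_width: -0.005
grip_force: 1.6
```

Call:
apply_moves(
  commands=[
    [1,0,0,0.7,0],
    [1,0,0,0.6,0],
    [1,0,0,0,0],
    [1,0,0,0,0],
  ],
)

```text
time_s: 5.58
eef_pos: [494.1, -97.0, 70.9]
ee_rot: [-0.0, 0.144, 0.99, 0.0]
force: [-0.9, -0.6, 2.3]
grip_width: 0.0
grip_force: 1.1
```

The force fell from 3.7 N to 2.3 N at 6 mm, so yellow clicked. I lift and move over to green.

Call:
apply_moves(
  commands=[
    [1,0,0,-3,0],
    [1,0,0,-6,0],
    [1,0,0,-15,0],
    [1,0,0,-30,0],
    [1,0,0,-40,0],
    [1,19.3,31.5,0,0],
    [1,19.3,31.5,0,0],
    [1,19.3,31.5,0,0],
    [1,19.3,31.5,0,0],
    [1,0,0,0,0],
    [1,0,0,0,0],
    [1,0,0,0,0],
  ],
)

```text
time_s: 7.08
eef_pos: [456.3, 44.9, 165.2]
ee_rot: [0.0, 0.144, 0.99, -0.0]
force: [0.3, -0.2, 0.4]
grip_width: 0.003
grip_force: 0.0
```

```bash
python3 - <<'E'
from h import *
s=sense();print(s['time_s'],s['eef_pos'],s['force'])
cal=imaging.calibration("wrist");im=imaging.capture("wrist")
for k in R:
    for b,c in blobs(im,k): print(k,b,c,ray(cal,*c,52).round(1))
cv2.imwrite("pics/c.png",im)
E
```

```text
7.075 [456.33799388  44.92629972 165.20099924] [ 0.25785078 -0.16917958  0.35839516]
yellow [104, 272, 51, 46, 1755] [129.4, 294.5] [492.7 -94.8  52. ]
green [2, 0, 130, 40, 2475] [59.3, 13.3] [292.4 -48.9  52. ]
green [0, 34, 21, 16, 187] [8.8, 40.9] [297.  -87.5  52. ]
green [256, 182, 49, 50, 1899] [280.3, 206.7] [454.6  46.9  52. ]
green [293, 243, 34, 26, 489] [309.0, 256.6] [501.4  56.8  52. ]
green [225, 291, 19, 17, 117] [236.1, 300.5] [523.6 -12.   52. ]
```

View pics/c.png

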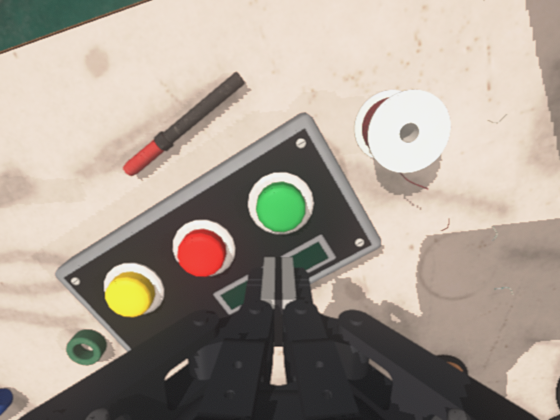

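The wrist view has green at (280,207), which is about (455,47), with the tool over it. Yellow at (129,295) looks to be back up. Now I descend on green.

Call:
apply_moves(
  commands=[
    [1,1.5,1.4,20,0],
    [1,0,0,25,0],
    [1,0,0,25,0],
    [1,0,0,12,0],
    [1,0,0,3,0],
    [1,0,0,0,0],
    [1,0,0,0,0],
    [1,0,0,0,0],
  ],
)

```text
time_s: 8.12
eef_pos: [455.2, 47.5, 80.5]
ee_rot: [0.0, 0.144, 0.99, -0.0]
force: [0.9, -0.2, 0.3]
grip_width: 0.001
grip_force: 0.0
```

Call:
apply_moves(
  commands=[
    [1,0,0,2,0],
    [1,0,0,1,0],
    [1,0,0,1,0],
    [1,0,0,1,0],
    [1,0,0,1,0],
    [1,0,0,0,0],
    [1,0,0,0,0],
  ],
)

```text
time_s: 9.0
eef_pos: [455.0, 47.5, 74.0]
ee_rot: [-0.0, 0.144, 0.99, -0.0]
force: [-2.4, -0.0, 3.0]
grip_width: 0.002
grip_force: 1.9
```

Call:
apply_moves(
  commands=[
    [1,0,0,1,0],
    [1,0,0,0,0],
    [1,0,0,0,0],
  ],
)

```text
time_s: 9.38
eef_pos: [455.0, 47.5, 73.0]
ee_rot: [-0.0, 0.144, 0.99, 0.0]
force: [-1.3, -0.9, 3.7]
grip_width: -0.001
grip_force: 1.8
```

Call:
apply_moves(
  commands=[
    [1,0,0,1,0],
    [1,0,0,0,0],
    [1,0,0,0,0],
  ],
)

```text
time_s: 9.75
eef_pos: [455.0, 47.5, 72.0]
ee_rot: [-0.0, 0.144, 0.99, -0.0]
force: [-1.0, 0.8, 1.7]
grip_width: 0.004
grip_force: 1.5
```

Call:
apply_moves(
  commands=[
    [1,0,0,0.6,0],
    [1,0,0,0.5,0],
    [1,0,0,0,0],
    [1,0,0,0,0],
  ],
)

```text
time_s: 10.25
eef_pos: [454.9, 47.5, 70.8]
ee_rot: [-0.0, 0.144, 0.99, 0.0]
force: [-0.9, 0.8, 2.5]
grip_width: 0.001
grip_force: 1.1
```

Call:
apply_moves(
  commands=[
    [1,0,0,-3,0],
    [1,0,0,-6,0],
    [1,0,0,-15,0],
    [1,0,0,-30,0],
    [1,0,0,-40,0],
    [1,0,0,-30,0],
    [1,0,0,0,0],
    [1,0,0,0,0],
    [1,0,0,0,0],
  ],
)

```text
time_s: 11.38
eef_pos: [454.6, 47.5, 194.0]
ee_rot: [-0.001, 0.144, 0.99, 0.0]
force: [-0.4, 0.8, 0.2]
grip_width: -0.0
grip_force: 0.0
```

```bash
python3 - <<'E'
from h import *
cv2.imwrite("pics/d.png",np.hstack([imaging.capture("top")[180:320,220:400],imaging.capture("wrist")[140:280,180:360]]).repeat(2,0).repeat(2,1))
E
```

```text
(no output)
```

View pics/d.png

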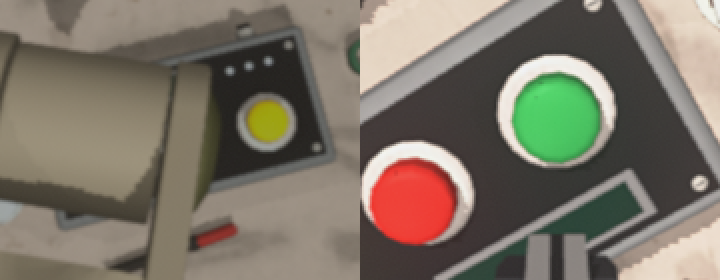

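The green key is back up, at (556,118) in the crop, and the tool is clear. Both keys gave the click-force drop at 6 mm.

```bash
python3 -c "
from rig import ctrl
print(ctrl.finish_job())"
```

```text
the job is handed in; nothing more can be done
None
```

I pressed yellow, then green, each about 6 mm down. The force dropped on both as a click should, both came back up, red was not touched, and the job is handed in; the counter display was blank in the pictures, so I could not confirm the zero there.

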